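Show the trainee which sample and which stain to use

TASK

Show the trainee what to take for the next smear: point from above at the blood tube with the green stopper, with the fingertips about 3 cm above the stopper, and stay still there for two seconds; then point in the same way at the lid of the light blue stain jar, one of the three that stand by themselves on the bench left of the rack, for two seconds, and finally draw the hand well clear, at least 20 cm from all of them. Touch and move nothing, and do not lower the fingertips over any other tube or jar: pass at least 10 cm above them.

Things in the scene. Friction and masses are not known exactly. Their poses are not given: they have to be found in the camera images.
- tube_rack: blue open tube rack, 60 x 140 x 62 mm, fixed on the bench in front of the microscope (389 mm tall); origin at the centre of its underside, y along its length. The three tubes stand upright in holes of its x = -15 mm row at y = -53, -10.5 and +32.5 mm, any tube in any of the three. Right of it a fixed carton (front x = 0.45, y -0.18 to +0.03, 234 mm tall)
- red_tube_top (a point): centre of the top face of the red stopper of the loose blood tube with that stopper (tube 13 mm in diameter, stopper 17 mm, 88 mm tall); about 94 mm above the bench, z up. Tubes are 42 mm or more apart
- yellow_tube_top (a point): centre of the top face of the yellow stopper of the loose blood tube with that stopper (tube 13 mm in diameter, stopper 17 mm, 88 mm tall); about 94 mm above the bench, z up. Tubes are 42 mm or more apart
- green_tube_top (a point): centre of the top face of the green stopper of the loose blood tube with that stopper (tube 13 mm in diameter, stopper 17 mm, 88 mm tall); about 94 mm above the bench, z up. Tubes are 42 mm or more apart
- blue_jar_top (a point): centre of the top of the black lid of the loose stain jar with light blue contents (60 mm across, 130 mm tall, standing on the bench); z up. Jar centres are 65 mm or more apart, any jar in any of the three places left of the rack
- red_jar_top (a point): centre of the top of the black lid of the loose stain jar with dark red contents (60 mm across, 130 mm tall, standing on the bench); z up. Jar centres are 65 mm or more apart, any jar in any of the three places left of the rack
- purple_jar_top (a point): centre of the top of the black lid of the loose stain jar with dark purple contents (60 mm across, 130 mm tall, standing on the bench); z up. Jar centres are 65 mm or more apart, any jar in any of the three places left of the rack
- red_tube: blood tube with red stopper; origin at the centre of its foot, 88 mm below its top
- yellow_tube: blood tube with yellow stopper; origin at the centre of its foot, 88 mm below its top
- green_tube: blood tube with green stopper; origin at the centre of its foot, 88 mm below its top. Note for the way there: a fixed analyser, 379 mm tall (front x = 0.45, from y = -0.35 to the right), stands right of the carton; swing past it on a radius under 0.4 m
- blue_jar: stain jar with light blue contents and black lid; origin at the centre of its underside, 130 mm below its top
- red_jar: stain jar with dark red contents and black lid; origin at the centre of its underside, 130 mm below its top
- purple_jar: stain jar with dark purple contents and black lid; origin at the centre of its underside, 130 mm below its top

How it is judged:
By the outcome, as a careful person would: the job done as asked, in the order asked, and still so for the second after the job is handed in, with the robot touching nothing.
It also fails if it takes over 54 s, if anything falls off the work surface, if the arm or the gripper's body presses on something with over 40 N, if the wrist force passes 120 N, or if a joint passes its speed limit or range.

ROBOT

A 7-joint arm with a two-finger parallel gripper is mounted at the origin on a cart in front of the work surface, level with it; the furniture and walls round the work are solid. World frame = base frame: x ahead of the robot, y to its left, z up, the work surface at z = 0. Lengths are in m, angles in rad, forces in N, time in s.
With the tool pointing down it reaches from about 0.35 to 0.9 m from the base axis. Payload 8.1 kg.
Tool frame: the origin (TCP) lies at the very end of the fingers, on their centre line; the grasp point (between the pads) lies 19 mm behind it; z points along the fingers, x is the direction in which the jaws open and shut, and the axes are right-handed (so a half turn about z gives the same grasp; the last joint's range is limited). The gripper opens to 92 mm and grips with 3 to 60 N. Pads are 19 mm wide; open, the fingers measure 130 mm over their backs; the gripper's body (75 mm by 190 mm) begins 47 mm behind the grasp point.
Start: joints at [1.016, 0.434, 0.025, 1.573, -0.012, 1.134, -0.075], TCP at [0.273, -0.562, 0.192] pointing down, gripper open.
Joint ranges: [-2.62, 2.62], [-0.44, 2.09], [-1.27, 1.32], [0.08, 2.57], [-1.32, 4.46], [0.12, 2], [-2.74, 2.74]. Speed limits (rad/s): [2.22, 2.22, 3.01, 3.01, 3.14, 3.14, 3.14].

INTERFACE

Orientations are given as a rotation vector (axis times angle).
In Python, from cell import status, viewer, arm gives the robot as it stands.
- The arm moves only by the tool jog_arm, never from a script. Its argument "commands" is text: rows parted by semicolons, each of 7 numbers parted by spaces: the closure, from -1 (fully open) to 1 (shut), then the shift along the world's x, y, z normalised to -1 to 1, where 1 is 0.3 m, then the turn, a rotation vector about the world's x, y, z normalised to -1 to 1, where 1 is 2 pi rad. In form: jaw dx dy dz wx wy wz; .... A call has exactly 5 rows; each row shifts and turns the commanded pose from where the row before left it; what a row does not reach is not made up. A row lasts 1/10 s, in which the tool goes at most 50 mm and 8.59 degrees, less where a joint would pass 70% of its speed; a pose out of reach is approached as far as the arm can. A call with a number of a shift or a turn outside -1 to 1 is refused whole. A call with a gripper value outside its range is refused whole. The fingers move at their own pace and stop on an object; "force" is the grip in N (left out, the last holds). Time passes only in rows, so rows that do not move let the fingers close, or fill a call up. It gives the time, the measured TCP pose, the force and the opening at its end, in the units of the state.
- status.observe(): the state, without advancing time (a new reading comes with each control period).
- viewer.get_image(name): name is "scene" or "top" or "wrist"; returns a dict with "pixels" (420x560x3 uint8, red, green, blue), "z_map" (420x560 float32, m along the optical axis (not along the pixel's ray), 0 where there is no reading), "camera_matrix" (3x3 intrinsics, pixels), "R" (3x3) and "t" (3): a world point X has camera coordinates R X + t. Camera axes: x right, y down, z forward; pixel columns grow to the right and rows downward; lengths in m; the calibration is good to about 2 mm. A picture is of the moment at which its call begins.
- arm.sign_off(): hands the job in, once; it reports no verdict.
The state is a dict: "clock": time; "joints": joint angles; "dq": joint speeds; "joint_efforts": joint torques, N m; "position": TCP position; "ee_rot": TCP orientation; "force": force on the tool from outside, world axes, zero at the start; "ft_torque": the same for the moment, N m; "width": opening from 0.0 (shut) to 1.0 (fully open).
Only numpy, scipy, OpenCV 4.12 (cv2) and the standard library are available. Lean on these libraries where they do the work, as an engineer would, in place of code of your own. Each camera call takes 0.05 s, during which the arm holds its last target. There are 200 camera calls.

## Working session

There is one attempt and no reset: what is moved stays moved. The work goes in short steps, Python scripts to look and compute and a tool call to move; the robot and the scene stay as the last step left them, time stands still between calls to the robot, and variables do not carry over. Pictures are saved under pics/ and viewed, about 8 in all and at most 12, crops included, and the job is handed in when it is done.

Besides the shell and the picture viewer there is one more tool, called after "Call:" as a command line: name --argument value ..., lists and objects as JSON in quotes. jog_arm: Moves the arm, as the interface text tells. Scaled input: -1 to 1 covers 0.3 m each way for a shift and 2 pi rad each way for a turn. Its arguments: {"type":"object","properties":{"commands":{"type":"string"},"force":{"type":"number"}},"required":["commands"]}

```bash
mkdir -p pics
cat > h.py <<'E'
import numpy as np, cv2
from cell import status, viewer, arm
def shot(n,f):
    d=viewer.get_image(n); cv2.imwrite('pics/'+f,d['pixels'][:,:,::-1]); np.savez('pics/'+f+'.npz',**d); return d
def cloud(d):
    K,R,t=[np.array(d[k],float) for k in('camera_matrix','R','t')]; z=d['z_map'].astype(float)
    v,u=np.indices(z.shape); c=np.stack([(u-K[0,2])/K[0,0]*z,(v-K[1,2])/K[1,1]*z,z],-1)
    return (c-t)@R
def ray(d,u,v,h):
    K,R,t=[np.array(d[k],float) for k in('camera_matrix','R','t')]
    o=-R.T@t; r=R.T@np.linalg.solve(K,[u,v,1]); return o+r*(h-o[2])/r[2]
E
python3 - <<'E'
from h import *
print(status.observe())
for n in('scene','top'):
    d=shot(n,n+'0.png'); print(n,-np.array(d['R']).T@d['t'], d['camera_matrix'])
E
```

```text
{'clock': 0.0, 'joints': array([ 1.01637725,  0.43522521,  0.02499276,  1.57408263, -0.01161201,
        1.13399979, -0.07509021]), 'dq': array([-0.00054353, -0.00024873,  0.00025389, -0.00015375, -0.00140022,
       -0.00032898,  0.0004814 ]), 'joint_efforts': array([ 1.12774435e-04, -6.67847013e+01,  9.85125303e-01, -3.14453852e+01,
       -6.03415235e-02,  4.30399377e-02,  1.72591394e-04]), 'position': array([ 0.27256977, -0.56181016,  0.19074946]), 'ee_rot': array([-2.66191099e+00,  1.66714180e+00,  2.19764695e-03]), 'force': array([-0.05843674, -0.18947337,  0.23239601]), 'ft_torque': array([0.02147974, 0.01553796, 0.03129315]), 'width': 1.0009583763973264}
scene [-0.01559028  0.73383968  0.61119602] [[495.41425242   0.         278.02397225]
 [  0.         495.41425242 209.86961393]
 [  0.           0.           1.        ]]
top [0.35578587 0.29171214 0.94006788] [[483.37947774   0.         281.16392973]
 [  0.         483.37947774 208.49744546]
 [  0.           0.           1.        ]]
```

View pics/scene0.png

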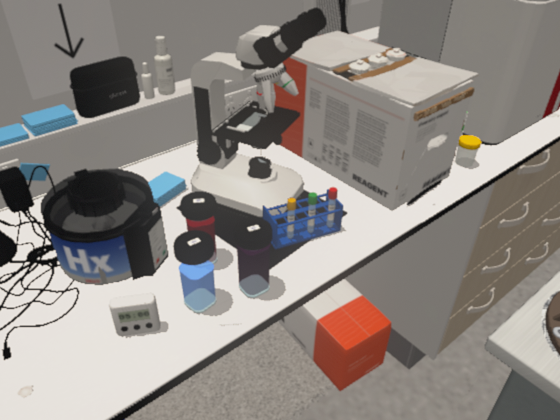

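View pics/top0.png

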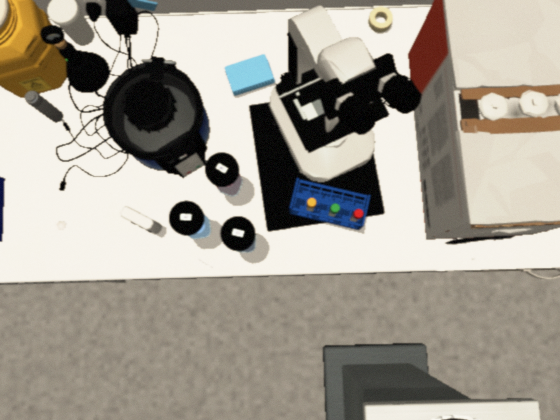

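The scene view shows the blue jar front left at (197,272), the red jar at (200,228), the purple jar at (253,260) and the green stopper at (313,198). In the top view the blue jar's lid is at (187,218) and the green stopper is in the middle of the rack at (335,208).

Run:
```python
from h import *
d=dict(np.load('pics/top0.png.npz')); s=dict(np.load('pics/scene0.png.npz'))
hsv=cv2.cvtColor(d['pixels'],cv2.COLOR_RGB2HSV); P=cloud(d); Ps=cloud(s); hs=cv2.cvtColor(s['pixels'],cv2.COLOR_RGB2HSV)
for n,lo,hi,roi in(('y',12,32,(303,322)),('g',45,85,(325,345)),('r',0,8,(350,368))):
    m=((hsv[...,0]>=lo)&(hsv[...,0]<=hi)&(hsv[...,1]>120)&(hsv[...,2]>60)); k=np.zeros_like(m);k[192:225,roi[0]:roi[1]]=1;m&=k
    v,u=np.nonzero(m);print(n,len(u),u.mean(),v.mean(),'ray',ray(d,u.mean(),v.mean(),.094).round(4),'z95',np.percentile(P[m][:,2],[50,95]))
m=(hs[...,0]>=45)&(hs[...,0]<=85)&(hs[...,1]>100)&(hs[...,2]>40);k=np.zeros_like(m);k[185:212,303:322]=1;m&=k
q=Ps[m];print('scene green',len(q),np.median(q,0),q[:,2].max())
for n,(u0,v0) in dict(blue=(187,218),red=(222,170),purple=(238,234)).items():
    m=(abs(P[...,2]-.13)<.006);k=np.zeros_like(m);k[v0-25:v0+25,u0-25:u0+25]=1;m&=k
    m=m.astype(np.uint8); _,l,st,c=cv2.connectedComponentsWithStats(m); i=l[v0,u0] or 1+np.argmax(st[1:,4])
    print(n,st[i],c[i],ray(d,*c[i],.13).round(4),np.median(P[l==i],0).round(4))
# obstacles heights in a grid
ok=d['z_map']>0
for x0 in np.arange(.1,.75,.1):
    print(round(x0,1),[ (round(y0,1),round(float(np.percentile(P[...,2][w],99)),2)) for y0 in np.arange(-.3,.8,.1) if (w:=ok&(P[...,0]>=x0)&(P[...,0]<x0+.1)&(P[...,1]>=y0)&(P[...,1]<y0+.1)).sum()>20])
# microscope minimum x for z>0.15
w=ok&(P[...,2]>.12)&(P[...,1]>.06)&(P[...,1]<.45);print('scope pts min x',[(y.round(2),P[w&(abs(P[...,1]-y)<.02)][:,0].min().round(3)) for y in np.arange(.08,.44,.04) if (w&(abs(P[...,1]-y)<.02)).any()])
```

```text
y 73 311.16438356164383 202.5205479452055 ray [0.5137 0.2477 0.094 ] z95 [0.09305184 0.09580582]
g 74 334.56756756756755 207.7972972972973 ray [0.503  0.2065 0.094 ] z95 [0.09291777 0.0951114 ]
r 48 357.4375 213.70833333333334 ray [0.4911 0.1667 0.094 ] z95 [0.0932986  0.09607691]
scene green 33 [0.50300493 0.20932499 0.09292073] 0.09505774979447065
blue [169 200  35  35 926] [185.71490281 217.19762419] [0.488  0.4637 0.13  ] [0.4881 0.4637 0.1289]
red [205 152  34  34 886] [221.52031603 168.16704289] [0.5721 0.4022 0.13  ] [0.5724 0.4022 0.129 ]
purple [221 216  35  35 940] [237.58404255 232.78085106] [0.4588 0.3756 0.13  ] [0.459  0.3754 0.1288]
0.1 [(np.float64(-0.3), -0.89), (np.float64(-0.2), 0.0), (np.float64(-0.1), 0.0), (np.float64(0.0), 0.0), (np.float64(0.1), 0.0), (np.float64(0.2), -0.89), (np.float64(0.3), -0.89), (np.float64(0.4), -0.89), (np.float64(0.5), -0.89), (np.float64(0.6), -0.89), (np.float64(0.7), -0.89)]
0.2 [(np.float64(-0.3), -0.89), (np.float64(-0.2), -0.89), (np.float64(-0.1), -0.89), (np.float64(0.0), -0.89), (np.float64(0.1), -0.89), (np.float64(0.2), -0
[... 1015 characters left out ...]
), 0.24), (np.float64(0.1), 0.38), (np.float64(0.2), 0.36), (np.float64(0.3), 0.04), (np.float64(0.4), 0.16), (np.float64(0.5), 0.16), (np.float64(0.6), 0.13), (np.float64(0.7), 0.01)]
0.7 [(np.float64(-0.2), 0.24), (np.float64(-0.1), 0.24), (np.float64(0.0), 0.24), (np.float64(0.2), 0.29), (np.float64(0.3), 0.1), (np.float64(0.4), 0.15), (np.float64(0.5), 0.16), (np.float64(0.6), 0.13), (np.float64(0.7), 0.17)]
scope pts min x [(np.float64(0.12), np.float64(0.573)), (np.float64(0.16), np.float64(0.558)), (np.float64(0.2), np.float64(0.547)), (np.float64(0.24), np.float64(0.566)), (np.float64(0.28), np.float64(0.59)), (np.float64(0.36), np.float64(0.43)), (np.float64(0.4), np.float64(0.43))]
```

Run:
```python
from h import *
A=[]
for n in('top','scene'):
    d=dict(np.load(f'pics/{n}0.png.npz'));P=cloud(d);A.append(P[d['z_map']>0].reshape(-1,3))
P=np.vstack(A)
ys=np.arange(.06,.4,.04)
print('ys',ys.round(2))
for z in np.arange(.08,.4,.03):
    print(z.round(2),[ (np.sort(P[w][:,0])[2].round(3) if (w:=(abs(P[:,2]-z-.015)<.015)&(abs(P[:,1]-y)<.02)&(P[:,0]>.3)).sum()>5 else '-') for y in ys])
from scipy.spatial.transform import Rotation as R
r=R.from_rotvec(status.observe()['ee_rot']);print(r.as_matrix().round(3))
w=shot('wrist','w0.png')
```

```text
ys [0.06 0.1  0.14 0.18 0.22 0.26 0.3  0.34 0.38]
0.08 [np.float64(0.938), np.float64(0.937), np.float64(0.489), np.float64(0.484), np.float64(0.496), np.float64(0.507), np.float64(0.707), np.float64(0.443), np.float64(0.435)]
0.11 [np.float64(0.944), np.float64(0.944), np.float64(0.666), np.float64(0.944), np.float64(0.627), np.float64(0.698), np.float64(0.709), np.float64(0.436), np.float64(0.429)]
0.14 ['-', '-', np.float64(0.63), np.float64(0.615), np.float64(0.591), np.float64(0.587), np.float64(0.649), np.float64(0.955), np.float64(0.953)]
0.17 [np.float64(1.016), np.float64(0.643), np.float64(0.626), np.float64(0.608), np.float64(0.59), np.float64(0.584), np.float64(0.636), np.float64(0.954), np.float64(0.951)]
0.2 [np.float64(1.016), np.float64(1.016), np.float64(1.016), np.float64(1.016), np.float64(0.601), np.float64(0.734), np.float64(0.754), np.float64(0.956), np.float64(0.955)]
0.23 [np.float64(1.017), np.float64(1.016), np.float64(0.639), np.float64(0.59), np.float64(0.6), np.float64(0.696), np.float64(0.759), np.float64(0.967), np.float64(0.963)]
0.26 [np.float64(1.016), np.float64(1.016), np.float64(1.016), np.float64(0.594), np.float64(0.612), np.float64(0.671), np.float64(0.763), np.float64(1.015), np.float64(1.014)]
0.29 [np.float64(1.016), np.float64(1.017), np.float64(0.619), np.float64(0.601), np.float64(0.586), np.float64(0.657), np.float64(1.016), np.float64(1.015), np.float64(1.016)]
0.32 ['-', '-', np.float64(0.587), np.float64(0.567), np.float64(0.562), np.float64(0.601), np.float64(1.016), np.float64(1.015), np.float64(1.015)]
0.35 ['-', '-', np.float64(0.573), np.float64(0.548), np.float64(0.547), '-', '-', '-', np.float64(1.017)]
0.38 ['-', '-', np.float64(0.58), np.float64(0.563), np.float64(0.554), '-', '-', '-', '-']
[[ 0.436 -0.9   -0.001]
 [-0.9   -0.436  0.001]
 [-0.001  0.    -1.   ]]
```

Call:
jog_arm --commands "1 -0.1 0.1 0.12 0 0 0;1 -0.1 0.12 0.12 0 0 0;1 -0.1 0.12 0.12 0 0 0;1 0 0.12 0.06 0 0 0;1 0 0.12 0 0 0 0"

```text
clock: 0.65
position: [0.1948, -0.4024, 0.3053]
ee_rot: [2.659, -1.669, 0.006]
force: [1.2, -0.4, 0.1]
width: 0.61
```

Call:
jog_arm --commands "1 0 0.15 0 0 0 0;1 0 0.13 0 0 0 0;1 0.09 0.06 0 0 0 0;1 0.09 0.07 0 0 0 0;1 0.09 0.08 0 0 0 0"

```text
clock: 1.15
position: [0.2767, -0.2546, 0.3029]
ee_rot: [2.661, -1.669, 0.001]
force: [0.7, -0.8, -1.1]
width: 0.178
```

Call:
jog_arm --commands "1 0.07 0.1 0 0 0 0;1 0.07 0.12 0 0 0 0;1 0.06 0.13 0 0 0 0;1 0.05 0.13 0 0 0 0;1 0.03 0.13 0 0 0 0"

```text
clock: 1.65
position: [0.3606, -0.0706, 0.3027]
ee_rot: [-2.663, 1.667, -0.0]
force: [1.1, -0.1, -0.5]
width: 0.005
```

Call:
jog_arm --commands "1 0.02 0.14 0 0 0 -0.014;1 0.02 0.14 0 0 0 -0.014;1 0 0.14 0 0 0 -0.014;1 -0.02 0.14 0 0 0 -0.015;1 -0.02 0.14 0 0 0 -0.015"

```text
clock: 2.15
position: [0.3595, 0.1391, 0.3028]
ee_rot: [-2.216, 2.227, -0.0]
force: [1.5, -0.2, -0.7]
width: 0.008
```

Call:
jog_arm --commands "1 0 0.1 0 0 -0.01 0;1 0 0.1 0 0 -0.01 0;1 0 0 0 0 -0.01 0;1 0 0 0 0 -0.01 0;1 0 0 0 0 0 0"

```text
clock: 2.65
position: [0.3585, 0.1977, 0.3026]
ee_rot: [-2.089, 2.086, -0.268]
force: [-0.7, 0.7, -0.1]
width: 0.004
```

Run:
```python
from h import *
from scipy.spatial.transform import Rotation as R
s=status.observe();print(s['position'],s['joints'].round(2));print(R.from_rotvec(s['ee_rot']).as_matrix().round(3))
shot('scene','s1.png')
```

```text
[0.358461   0.19770715 0.30256104] [ 0.29 -0.16 -0.91  1.98  0.03  1.06 -2.21]
[[ 0.001 -0.968  0.251]
 [-1.    -0.002 -0.002]
 [ 0.002 -0.251 -0.968]]
```

View pics/s1.png

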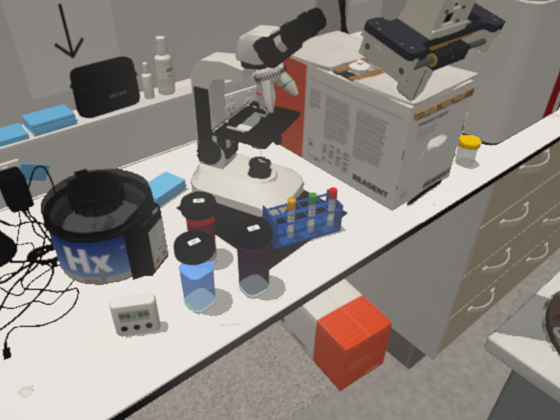

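Run:
```python
from h import *
d=dict(np.load('pics/s1.png.npz'))
for X in([.358,.198,.302],[.341,.198,.366],[.5,.2065,.094]):
    c=d['R']@np.array(X)+d['t'];p=d['camera_matrix']@c;print((p/p[2])[:2].round(),c[2].round(3), d['z_map'][tuple((p/p[2])[1::-1].astype(int))])
P=cloud(d); s0=dict(np.load('pics/scene0.png.npz')); ch=(abs(d['z_map']-s0['z_map'])>.03)&(d['z_map']>0)
Q=P[ch&(P[...,2]>.2)];
b=Q[(Q[:,0]<.6)]
for z in np.arange(.28,.6,.04):
    w=b[abs(b[:,2]-z)<.02]
    if len(w)>5: print(z.round(2),np.percentile(w,[2,98],axis=0)[:,:2].round(3).tolist(),len(w))
```

```text
[398. 117.] 0.691 0.91256744
[416.  76.] 0.642 0.6186114
[315. 195.] 0.898 0.8988223
0.32 [[0.338, -0.367], [0.536, 0.208]] 43
0.36 [[0.328, 0.183], [0.356, 0.218]] 567
0.4 [[0.292, 0.117], [0.36, 0.291]] 2565
0.44 [[0.289, 0.111], [0.356, 0.294]] 4516
0.48 [[0.276, 0.187], [0.337, 0.25]] 816
```

Call:
jog_arm --commands "1 0.04 0.01 -0.06 0 0 0;1 0.04 0.01 -0.06 0 0 0;1 0.04 0.01 -0.06 0 0 0;1 0.04 0 -0.06 0 0 0;1 0.04 0 -0.06 0 0 0"

```text
clock: 3.2
position: [0.4214, 0.2061, 0.2117]
ee_rot: [-2.086, 2.092, -0.261]
force: [1.8, -0.4, -0.5]
width: 0.006
```

Call:
jog_arm --commands "1 0.06 0 0 0 0 0;1 0.06 0 0 0 0 0;1 0.06 0 0 0 0 0;1 0.06 0 0 0 0 0;1 0 0 0 0 0 0"

```text
clock: 3.7
position: [0.4948, 0.2054, 0.2119]
ee_rot: [-2.084, 2.094, -0.261]
force: [-0.9, -0.3, -0.6]
width: 0.004
```

Run:
```python
from h import *
s=status.observe();print(s['clock'],s['position'],s['ee_rot'],s['force'],s['joints'].round(2))
shot('scene','s2.png');shot('wrist','w2.png')
```

```text
3.7 [0.49480073 0.20538775 0.21189568] [-2.08361934  2.0940385  -0.26051709] [-0.89720666 -0.32009606 -0.59258017] [ 0.2   0.26 -0.95  1.92  0.48  0.93 -2.55]
```

View pics/s2.png

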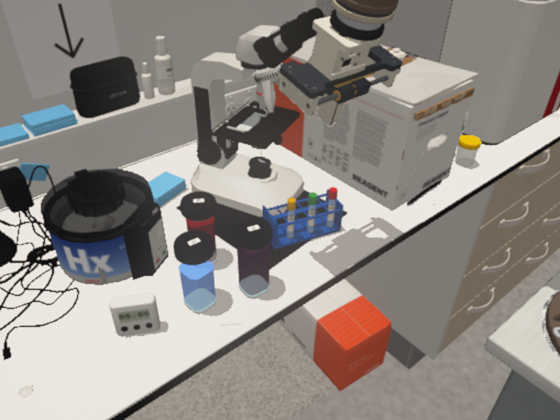

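View pics/w2.png

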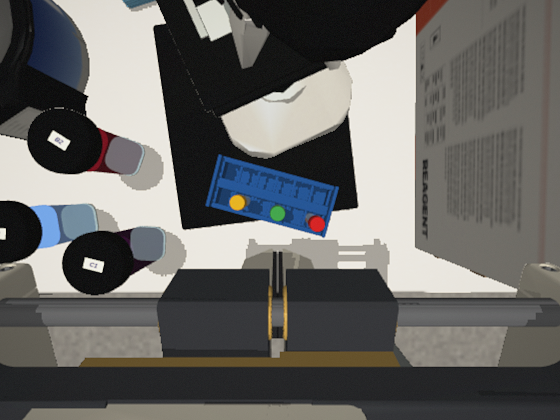

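The wrist view shows green at (277,213), in line with the fingers at column 278, with yellow to its left and red to its right. In the scene view the hand is clear of the microscope. Joint 7 is near its limit, so I'll yaw back a little before lowering.

Call:
jog_arm --commands "1 0.008 0.002 0 0 0 0.014;1 0.008 0.002 0 0 0 0.015;1 0.008 0.002 0 0 0 0.015;1 0 0 -0.03 0 0 0;1 0 0 -0.04 0 0 0"

```text
clock: 4.3
position: [0.4992, 0.208, 0.1913]
ee_rot: [-2.336, 1.773, -0.224]
force: [0.4, 0.0, 0.7]
width: 0.003
```

Run:
```python
from h import *
s=status.observe();print(s['clock'],s['position'],s['ee_rot'],s['force'],s['joints'].round(2))
```

```text
4.3 [0.49924005 0.20802193 0.19127671] [-2.33570345  1.77348471 -0.22394711] [0.41146982 0.01147328 0.72699272] [ 0.3   0.3  -1.01  1.96  0.48  0.84 -2.26]
```

Call:
jog_arm --commands "1 0.01 0 -0.05 0 0 0;1 0 0 -0.05 0 0 0;1 0 0 -0.05 0 0 0;1 0 0 -0.04 0 0 0;1 0 0 0 0 0 0"

```text
clock: 4.8
position: [0.5007, 0.208, 0.1326]
ee_rot: [-2.342, 1.771, -0.221]
force: [-0.4, -0.0, 0.3]
width: 0.004
```

Run:
```python
from h import *
s=status.observe();print(s['clock'],s['position'],s['ee_rot'],s['force'],s['joints'].round(2))
d=shot('scene','s3.png');w=shot('wrist','w3.png')
def crop(p,y0,y1,x0,x1,k): return cv2.resize(p[y0:y1,x0:x1,::-1],None,fx=k,fy=k,interpolation=cv2.INTER_CUBIC)
cv2.imwrite('pics/c3.png',np.hstack([crop(d['pixels'],0,260,220,480,1.5),cv2.resize(w['pixels'][:,:,::-1],(400,390))]))
```

```text
4.8 [0.50067016 0.20799403 0.13262885] [-2.34164525  1.77107393 -0.220962  ] [-0.42129659 -0.01468476  0.25302641] [ 0.21  0.37 -0.93  2.03  0.6   0.73 -2.38]
```

View pics/c3.png

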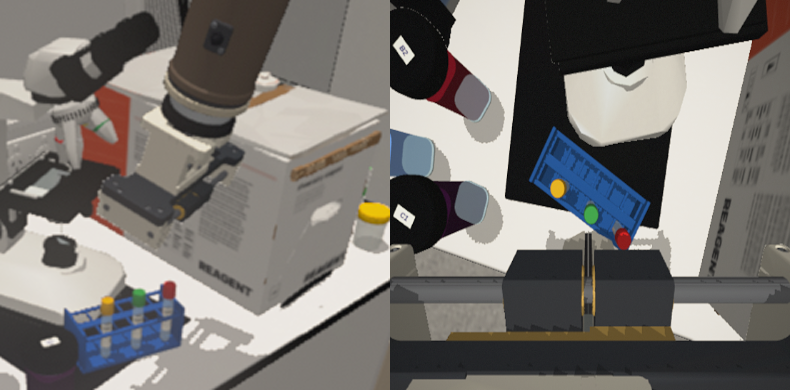

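Run:
```python
from h import *
from scipy.spatial.transform import Rotation as R
d=dict(np.load('pics/s3.png.npz')); s=status.observe(); T=R.from_rotvec(s['ee_rot']).as_matrix()
P=cloud(d);L=(P-s['position'])@T   # tool coords
ok=d['z_map']>0
for a in np.arange(-.15,.05,.01):
    w=ok&(L[...,2]>=a)&(L[...,2]<a+.01)&(abs(L[...,0])<.12)&(abs(L[...,1])<.06)
    if w.sum(): print(a.round(2),w.sum(),L[w].min(0)[:2].round(3),L[w].max(0)[:2].round(3))
for X in([0,0,0],[0,0,-.03],[0,0,-.066]):
    c=d['R']@(T@np.array(X)+s['position'])+d['t'];p=d['camera_matrix']@c;u,v=(p/p[2])[:2];print(u.round(),v.round(),c[2],d['z_map'][int(v),int(u)])
cv2.imwrite('pics/c3b.png',cv2.resize(d['pixels'][100:240,240:420,::-1],None,fx=4,fy=4,interpolation=cv2.INTER_CUBIC))
```

```text
-0.15 1230 [-0.097 -0.036] [0.094 0.038]
-0.14 475 [-0.097 -0.035] [0.092 0.038]
-0.13 469 [-0.095 -0.035] [0.09  0.038]
-0.12 465 [-0.089 -0.035] [0.088 0.038]
-0.11 349 [-0.089 -0.036] [0.084 0.038]
-0.1 32 [-0.087 -0.034] [0.083 0.036]
-0.07 11 [0.002 0.011] [0.017 0.013]
-0.06 17 [0.002 0.011] [0.015 0.013]
-0.05 15 [-0.002  0.011] [0.013 0.013]
-0.04 10 [-0.008  0.01 ] [0.007 0.012]
0.03 67 [-0.005  0.006] [0.047 0.04 ]
0.04 158 [-0.042 -0.02 ] [0.041 0.042]
314.0 176.0 0.8734282137319895 1.1226976
319.0 163.0 0.8526489912535712 0.7362924
325.0 147.0 0.827713924279469 0.7073503
```

View pics/c3b.png

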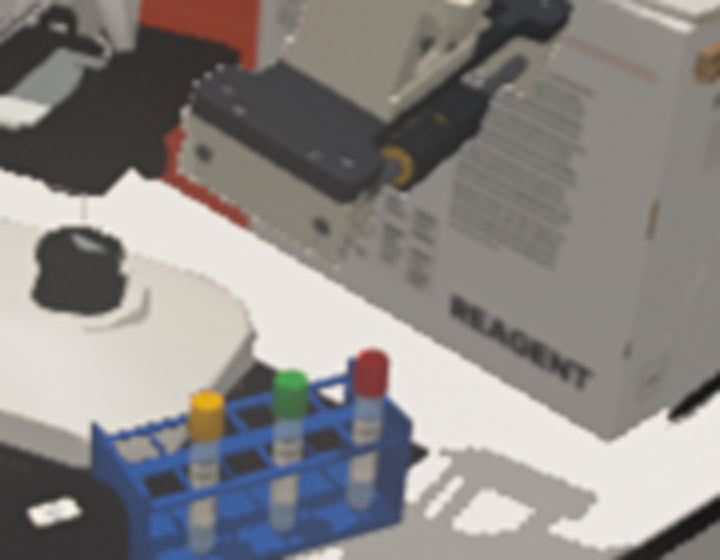

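Run:
```python
from h import *
from scipy.spatial.transform import Rotation as R
s=status.observe()
for f,n,p,r in(('w0.png','open',[.2726,-.5618,.1907],[-2.6619,1.6671,.0022]),('w3.png','shut',s['position'],s['ee_rot'])):
    d=dict(np.load(f'pics/{f}.npz'));L=(cloud(d)-p)@R.from_rotvec(r).as_matrix();ok=d['z_map']>0
    print(n,'zero depth px',(~ok).sum())
    for a in np.arange(-.11,.03,.01):
        w=ok&(L[...,2]>=a)&(L[...,2]<a+.01)&(abs(L[...,0])<.08)&(abs(L[...,1])<.04)
        if w.sum(): v,u=np.nonzero(w);print(a.round(2),w.sum(),L[w].min(0)[:2].round(3),L[w].max(0)[:2].round(3),'px',u.min(),u.max(),v.min(),v.max())
d=dict(np.load('pics/w3.png.npz'))
c=d['R']@np.array(s['position'])+d['t'];q=d['camera_matrix']@c;print('TCP px',(q/q[2])[:2],c)
g=np.array([.503,.207,.094]);c=d['R']@g+d['t'];q=d['camera_matrix']@c;print('green px',(q/q[2])[:2])
a=cv2.imread('pics/w0.png');b=cv2.imread('pics/w3.png')
cv2.imwrite('pics/c4.png',np.vstack([a[180:400,80:480],cv2.resize(b[200:340,220:340],None,fx=2.5,fy=2.5)[:, :].copy() if 0 else cv2.resize(b[200:340,180:380],(400,280))]))
```

```text
open zero depth px 918
-0.11 3194 [-0.08  -0.037] [0.08  0.006] px 6 547 264 366
-0.1 898 [-0.049 -0.01 ] [0.049 0.011] px 139 415 327 366
-0.09 816 [-0.06  -0.012] [0.061 0.011] px 127 428 293 355
-0.08 1269 [-0.064 -0.012] [0.065 0.012] px 126 429 280 341
-0.07 1180 [-0.064 -0.012] [0.064 0.003] px 132 422 270 297
-0.06 1098 [-0.063 -0.012] [0.064 0.009] px 144 412 260 297
-0.05 878 [-0.062 -0.012] [0.063 0.01 ] px 153 402 252 296
-0.04 246 [-0.052 -0.011] [0.055 0.009] px 178 381 249 285
shut zero depth px 964
-0.11 5111 [-0.08  -0.037] [0.08  0.006] px 1 550 264 366
-0.1 29 [-0.002 -0.029] [0.08  0.009] px 271 520 280 360
-0.09 118 [-0.002  0.003] [0.003 0.011] px 271 284 327 342
-0.08 147 [-0.003 -0.01 ] [0.004 0.011] px 270 285 283 338
-0.07 187 [-0.003 -0.011] [ 0.004 -0.008] px 270 285 272 286
-0.06 516 [-0.017 -0.011] [ 0.018 -0.008] px 242 313 261 275
-0.05 481 [-0.016 -0.011] [ 0.017 -0.008] px 244 311 253 265
-0.04 115 [-0.01  -0.011] [ 0.01  -0.008] px 258 295 249 256
0.03 516 [-0.004  0.004] [0.048 0.038] px 272 337 226 268
TCP px [276.73201834 240.98763744] [-0.00027975  0.01960814  0.20811604]
green px [279.39619977 232.43793665]
```

View pics/c4.png

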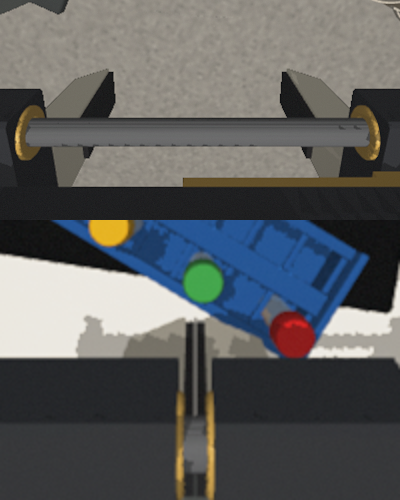

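Both cameras show the same thing. The drawn fingers end about 34 mm short of the reported TCP, and the hand body sits at -0.10 m in the tool frame where it should be at -0.066 m. So the reported TCP lies ahead of the real fingertips along the tool axis. I'll measure that offset before going lower.

```bash
cat >> h.py <<'E'
from scipy.spatial.transform import Rotation as Rot
def tipoff(d,p,r,ymax=.015):
    T=Rot.from_rotvec(r).as_matrix();L=(cloud(d)-p)@T
    w=(d['z_map']>0)&(abs(L[...,0])<.065)&(abs(L[...,1])<ymax)&(L[...,2]<-.012)&(L[...,2]>-.09)
    z=np.sort(L[w][:,2]);return z[-8:].round(4),len(z)
E
python3 - <<'E'
from h import *
s=status.observe();p,r=s['position'],s['ee_rot'];T=Rot.from_rotvec(r).as_matrix()
print(s['clock'],p)
for f,a in(('w0.png',([.2726,-.5618,.1907],[-2.6619,1.6671,.0022])),('w3.png',(p,r)),('s3.png',(p,r))):
    print(f,*tipoff(dict(np.load(f'pics/{f}.npz')),*a))
tip=p+T@[0,0,-.034];print('tip',tip,'axis',T[:,2],'need',np.array([.503,.207,.1245])-tip,'/0.3',(np.array([.503,.207,.1245])-tip)/.3)
E
```

```text
4.9 [0.50193058 0.20879428 0.13465504]
w0.png [-0.0352 -0.0351 -0.0351 -0.035  -0.035  -0.0349 -0.0346 -0.0346] 5487
w3.png [-0.0351 -0.0351 -0.035  -0.035  -0.0347 -0.0347 -0.0347 -0.0346] 1564
s3.png [-0.038  -0.0376 -0.0368 -0.0352 -0.0351 -0.0348 -0.033  -0.0326] 53
tip [0.49381457 0.20648651 0.16759142] axis [ 0.23870601  0.06787546 -0.96871686] need [ 0.00918543  0.00051349 -0.04309142] /0.3 [ 0.03061809  0.00171162 -0.14363806]
```

Call:
jog_arm --commands "1 0.01 0 -0.03 0 0 0;1 0.01 0 -0.03 0 0 0;1 0.01 0 -0.03 0 0 0;1 0 0 -0.02 0 0 0;1 0 0 0 0 0 0"

```text
clock: 5.4
position: [0.5107, 0.208, 0.1006]
ee_rot: [-2.34, 1.77, -0.222]
force: [-0.3, 0.3, -0.4]
width: 0.003
```

```bash
cat > chk.py <<'E'
from h import *
import sys
n=sys.argv[1];tgt=np.array([float(a) for a in sys.argv[2:5]])
s=status.observe();p,r=s['position'],s['ee_rot'];T=Rot.from_rotvec(r).as_matrix()
print(s['clock'],p,s['force'].round(1),s['joints'].round(2),np.abs(s['dq']).max().round(3))
d=shot('scene',f's{n}.png');w=shot('wrist',f'w{n}.png')
print(tipoff(w,p,r)[0][-3:],tipoff(d,p,r)[0][-3:])
tip=p+T@[0,0,-.0347];print('tip',tip.round(4),'need/0.3',((tgt-tip)/.3).round(3), 'mm',((tgt-tip)*1e3).round(1))
a=d['pixels'][60:320,140:420,::-1]
cv2.imwrite(f'pics/c{n}.png',np.hstack([cv2.resize(a,(420,390)),cv2.resize(w['pixels'][60:340,140:420,::-1],(380,390))]))
E
python3 chk.py 5 .503 .207 .1245
```

```text
5.4 [0.51071314 0.20803721 0.10059603] [-0.3  0.3 -0.4] [ 0.16  0.43 -0.88  2.05  0.69  0.68 -2.45] 0.02
[-0.0356 -0.0355 -0.035 ] [-0.0379 -0.036  -0.0353]
tip [0.5025 0.2057 0.1342] need/0.3 [ 0.002  0.004 -0.032] mm [ 0.5  1.3 -9.7]
```

View pics/c5.png

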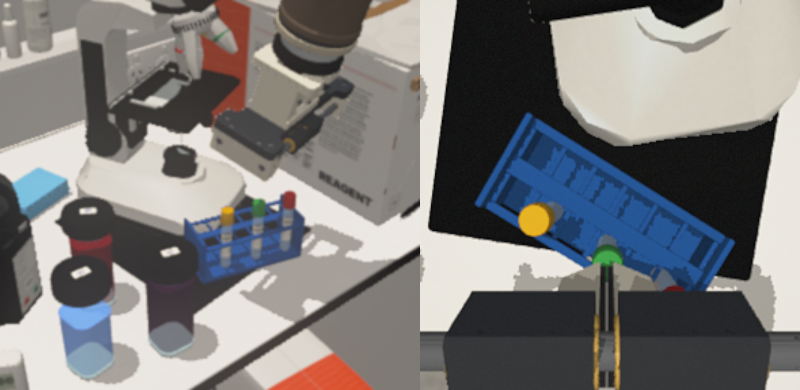

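The picture shows a clear gap between the fingertips and the stopper, and the wrist view has the fingers directly over green. I'll come down the last 10 mm and hold there.

Call:
jog_arm --commands "1 0.002 0.004 -0.016 0 0 0;1 0 0 -0.016 0 0 0;1 0 0 0 0 0 0;1 0 0 0 0 0 0;1 0 0 0 0 0 0"

```text
clock: 6.0
position: [0.512, 0.2097, 0.0923]
ee_rot: [-2.339, 1.769, -0.223]
force: [0.4, -0.3, -0.0]
width: 0.003
```

Call:
jog_arm --commands "1 0 0 0 0 0 0;1 0 0 0 0 0 0;1 0 0 0 0 0 0;1 0 0 0 0 0 0;1 0 0 0 0 0 0"

```text
clock: 6.5
position: [0.512, 0.2096, 0.0922]
ee_rot: [-2.339, 1.769, -0.223]
force: [0.1, -0.5, -0.5]
width: 0.01
```

```bash
python3 chk.py 6 .503 .207 .1245
```

```text
6.5 [0.51197974 0.20955255 0.09224707] [ 0.1 -0.5 -0.5] [ 0.14  0.44 -0.86  2.06  0.71  0.66 -2.47] 0.002
[-0.0353 -0.035  -0.0347] [-0.0363 -0.0358 -0.0341]
tip [0.5037 0.2072 0.1259] need/0.3 [-0.002 -0.001 -0.005] mm [-0.7 -0.2 -1.4]
```

Call:
jog_arm --commands "1 0 0 0 0 0 0;1 0 0 0 0 0 0;1 0 0 0 0 0 0;1 0 0 0 0 0 0;1 0 0 0 0 0 0"

```text
clock: 7.1
position: [0.5119, 0.2096, 0.0922]
ee_rot: [-2.339, 1.769, -0.223]
force: [0.7, -0.1, 0.4]
width: 0.005
```

Call:
jog_arm --commands "1 0 0 0 0 0 0;1 0 0 0 0 0 0;1 0 0 0 0 0 0;1 0 0 0 0 0 0;1 0 0 0 0 0 0"

```text
clock: 7.6
position: [0.5119, 0.2095, 0.0922]
ee_rot: [-2.339, 1.769, -0.223]
force: [0.1, -0.1, -0.3]
width: 0.003
```

Call:
jog_arm --commands "1 0 0 0 0 0 0;1 0 0 0 0 0 0;1 0 0 0 0 0 0;1 0 0 0 0 0 0;1 0 0 0 0 0 0"

```text
clock: 8.1
position: [0.5119, 0.2096, 0.0922]
ee_rot: [-2.339, 1.769, -0.223]
force: [1.0, 0.8, 0.1]
width: 0.003
```

Call:
jog_arm --commands "1 0 0 0 0 0 0;1 0 0 0 0 0 0;1 0 0 0 0 0 0;1 0 0 0 0 0 0;1 0 0 0 0 0 0"

```text
clock: 8.6
position: [0.5119, 0.2096, 0.0922]
ee_rot: [-2.339, 1.769, -0.223]
force: [-0.5, 1.1, 0.3]
width: 0.007
```

Call:
jog_arm --commands "1 0 0 0.07 0 0 0;1 -0.01 0 0.1 0 0 0;1 -0.05 0 0.1 0 0 0;1 -0.1 0 0.1 0 0 0;1 -0.1 0 0.1 0 0 0"

```text
clock: 9.1
position: [0.4329, 0.2099, 0.2338]
ee_rot: [-2.34, 1.769, -0.221]
force: [0.4, -2.1, 1.5]
width: 0.006
```

Call:
jog_arm --commands "1 -0.1 0 0.1 0 0 0;1 0 0 0.02 -0.003 0.01 0;1 0 0 0 -0.003 0.01 0;1 0 0 0 -0.003 0.01 0;1 0 0 0 -0.002 0.009 0"

```text
clock: 9.6
position: [0.4044, 0.2092, 0.2697]
ee_rot: [2.502, -1.893, -0.003]
force: [-0.4, 0.9, 0.9]
width: 0.003
```

```bash
python3 chk.py 7 .488 .464 .16
```

```text
9.6 [0.40437765 0.209196   0.26970029] [-0.4  0.9  0.9] [ 0.36  0.27 -1.15  1.77  0.26  1.27 -2.15] 0.674
[-0.0349 -0.0343 -0.0341] [-0.0346 -0.0344 -0.0341]
tip [0.4045 0.2093 0.3044] need/0.3 [ 0.278  0.849 -0.481] mm [  83.5  254.7 -144.4]
```

Call:
jog_arm --commands "1 0 0.05 0 0 0 0.012;1 0 0.08 0 0 0 0.012;1 0 0.08 0 0 0 0.012;1 0 0.08 0 0 0 0.012;1 0 0.04 0 0 0 0.008"

```text
clock: 10.2
position: [0.4029, 0.3105, 0.2694]
ee_rot: [2.802, -1.419, -0.003]
force: [-0.5, 0.3, 0.6]
width: 0.003
```

```bash
python3 chk.py 8 .488 .464 .16
```

```text
10.2 [0.40289687 0.31046052 0.26941055] [-0.5  0.3  0.6] [ 0.1   0.41 -1.18  1.67  0.39  1.33 -2.08] 0.274
[-0.0351 -0.0349 -0.0349] [-0.0341 -0.0341 -0.0337]
tip [0.403  0.3105 0.3041] need/0.3 [ 0.283  0.512 -0.48 ] mm [  85.   153.5 -144.1]
```

Call:
jog_arm --commands "1 0.02 0.03 0 0 0 0.006;1 0.02 0.03 0 0 0 0.006;1 0.02 0.03 0 0 0 0.006;1 0.01 0.02 0 0 0 0.003;1 0 0 0 0 0 0"

```text
clock: 10.8
position: [0.4252, 0.3424, 0.269]
ee_rot: [2.885, -1.236, -0.004]
force: [-0.9, -0.3, -0.1]
width: 0.005
```

```bash
python3 chk.py 9 .488 .464 .16
```

```text
10.8 [0.42518433 0.34243505 0.2689553 ] [-0.9 -0.3 -0.1] [ 0.02  0.49 -1.17  1.58  0.45  1.38 -2.01] 0.023
[-0.0351 -0.035  -0.035 ] [-0.0345 -0.0341 -0.0338]
tip [0.4253 0.3425 0.3037] need/0.3 [ 0.209  0.405 -0.479] mm [  62.7  121.5 -143.7]
```

Call:
jog_arm --commands "1 0.05 0.08 0 0 0 0.005;1 0.05 0.09 0 0 0 0.005;1 0.05 0.09 0 0 0 0.005;1 0.04 0.09 0 0 0 0;1 0.01 0.05 0 0 0 0"

```text
clock: 11.4
position: [0.4857, 0.4628, 0.2685]
ee_rot: [2.939, -1.102, -0.003]
force: [-1.2, -0.6, 0.0]
width: 0.007
```

```bash
python3 chk.py 10 .488 .464 .16
```

```text
11.4 [0.48566913 0.46275413 0.26849443] [-1.2 -0.6  0. ] [-0.28  0.68 -1.07  1.27  0.58  1.52 -1.99] 0.319
[-0.0352 -0.035  -0.0346] [-0.0345 -0.0344 -0.0343]
tip [0.4858 0.4628 0.3032] need/0.3 [ 0.007  0.004 -0.477] mm [   2.2    1.2 -143.2]
```

View pics/c10.png

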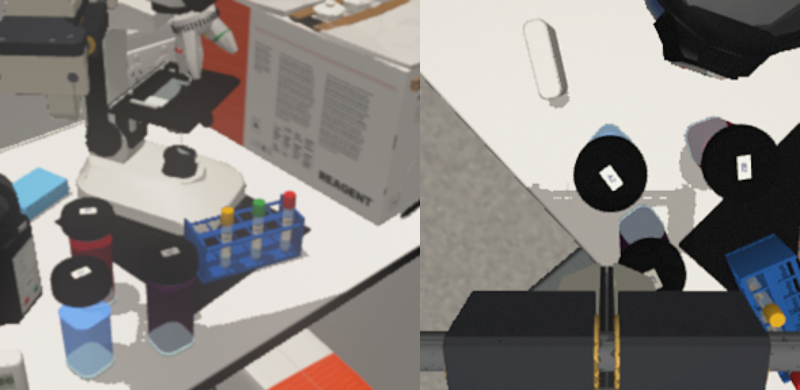

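The wrist view has the blue jar's lid in line with the fingers, purple near right and red far right, all undisturbed. Next I lower straight down, with a check on the way.

Call:
jog_arm --commands "1 0.004 0.004 -0.05 0 0 0;1 0 0 -0.08 0 0 0;1 0 0 -0.08 0 0 0;1 0 0 -0.08 0 0 0;1 0 0 -0.06 0 0 0"

```text
clock: 12.0
position: [0.4862, 0.4602, 0.1619]
ee_rot: [2.937, -1.102, -0.002]
force: [0.3, 0.6, -0.2]
width: 0.004
```

```bash
python3 chk.py 11 .488 .464 .16
```

```text
12.0 [0.4862082  0.46023258 0.16188721] [ 0.3  0.6 -0.2] [-0.26  0.75 -1.04  1.43  0.65  1.33 -2.05] 0.294
[-0.0323 -0.0321 -0.032 ] [-0.0346 -0.0344 -0.0342]
tip [0.4863 0.4604 0.1966] need/0.3 [ 0.006  0.012 -0.122] mm [  1.7   3.6 -36.6]
```

Call:
jog_arm --commands "1 0.003 0.006 -0.04 0 0 0;1 0.002 0.004 -0.03 0 0 0;1 0 0 -0.02 0 0 0;1 0 0 0 0 0 0;1 0 0 0 0 0 0"

```text
clock: 12.6
position: [0.4876, 0.466, 0.1374]
ee_rot: [2.94, -1.101, -0.002]
force: [0.2, 0.2, -0.2]
width: 0.006
```

```bash
python3 chk.py 12 .488 .464 .16
```

```text
12.6 [0.4875529  0.46597192 0.13744582] [ 0.2  0.2 -0.2] [-0.27  0.78 -1.02  1.44  0.67  1.3  -2.07] 0.007
[-0.0357 -0.0355 -0.0347] [-0.0415]
tip [0.4876 0.466  0.1721] need/0.3 [ 0.001 -0.007 -0.04 ] mm [  0.4  -2.  -12.1]
```

View pics/c12.png

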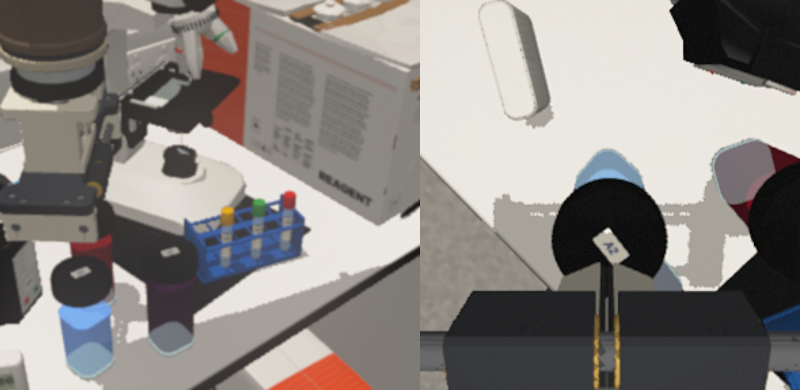

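The hand is above the blue lid and still clear of it. I'll come down another 12 mm and hold for over 2 s.

Call:
jog_arm --commands "1 0 -0.006 -0.02 0 0 0;1 0 0 -0.02 0 0 0;1 0 0 0 0 0 0;1 0 0 0 0 0 0;1 0 0 0 0 0 0"

```text
clock: 13.2
position: [0.4876, 0.4641, 0.1253]
ee_rot: [2.94, -1.101, -0.003]
force: [0.3, 0.5, 0.1]
width: 0.005
```

```bash
python3 chk.py 13 .488 .464 .16
python3 - <<'E'
from h import *
d=dict(np.load('pics/w13.png.npz'));s=status.observe();P=cloud(d)
w=(abs(P[...,0]-.488)<.04)&(abs(P[...,1]-.464)<.04)&(P[...,2]>.12)&(P[...,2]<.14);print('lid',np.median(P[w],0),w.sum())
E
```

```text
13.2 [0.48757522 0.46408982 0.12531406] [0.3 0.5 0.1] [-0.27  0.79 -1.02  1.46  0.68  1.28 -2.07] 0.004
[-0.0355 -0.0354 -0.0351] [-0.0357]
tip [0.4877 0.4642 0.16  ] need/0.3 [ 0.001 -0.001 -0.   ] mm [ 0.3 -0.2 -0. ]
lid [0.49706893 0.47326975 0.12950473] 4679
```

Call:
jog_arm --commands "1 0 0 0 0 0 0;1 0 0 0 0 0 0;1 0 0 0 0 0 0;1 0 0 0 0 0 0;1 0 0 0 0 0 0"

```text
clock: 13.8
position: [0.4877, 0.464, 0.1252]
ee_rot: [2.939, -1.101, -0.002]
force: [0.4, -0.3, -0.8]
width: 0.004
```

Call:
jog_arm --commands "1 0 0 0 0 0 0;1 0 0 0 0 0 0;1 0 0 0 0 0 0;1 0 0 0 0 0 0;1 0 0 0 0 0 0"

```text
clock: 14.3
position: [0.4876, 0.4639, 0.1252]
ee_rot: [2.939, -1.101, -0.002]
force: [-0.8, -1.3, -0.5]
width: 0.002
```

Call:
jog_arm --commands "1 0 0 0 0 0 0;1 0 0 0 0 0 0;1 0 0 0 0 0 0;1 0 0 0 0 0 0;1 0 0 0 0 0 0"

```text
clock: 14.8
position: [0.4876, 0.464, 0.1252]
ee_rot: [2.939, -1.101, -0.002]
force: [0.7, -0.4, -0.1]
width: 0.005
```

Call:
jog_arm --commands "1 0 0 0 0 0 0;1 0 0 0 0 0 0;1 0 0 0 0 0 0;1 0 0 0 0 0 0;1 0 0 0 0 0 0"

```text
clock: 15.3
position: [0.4876, 0.464, 0.1252]
ee_rot: [2.939, -1.101, -0.002]
force: [-0.0, 0.7, 0.0]
width: 0.005
```

Call:
jog_arm --commands "1 0 0 0.06 0 0 0;1 0 0 0.1 0 0 0;1 0 0 0.1 0 0 0;1 0 0 0.1 0 0 0;1 0 0 0.1 0 0 0"

```text
clock: 15.8
position: [0.4873, 0.4642, 0.2661]
ee_rot: [2.941, -1.1, -0.002]
force: [0.2, 0.6, -0.4]
width: 0.007
```

Call:
jog_arm --commands "1 -0.07 0.08 0.05 0 0 0;1 -0.07 0.08 0.05 0 0 0;1 -0.07 0.08 0.05 0 0 0;1 -0.07 0.08 0.05 0 0 0;1 -0.07 0.08 0.05 0 0 0"

```text
clock: 16.3
position: [0.3814, 0.5848, 0.3406]
ee_rot: [2.941, -1.101, -0.003]
force: [-0.0, -0.3, -0.1]
width: 0.006
```

Call:
jog_arm --commands "1 -0.07 0.08 0.05 0 0 0;1 -0.07 0.08 0.05 0 0 0;1 -0.04 0.04 0.02 0 0 0;1 0 0 0 0 0 0;1 0 0 0 0 0 0"

```text
clock: 16.8
position: [0.3283, 0.644, 0.3752]
ee_rot: [2.941, -1.1, -0.003]
force: [0.4, 0.1, 0.6]
width: 0.004
```

```bash
python3 chk.py 14 .33 .64 .4
python3 - <<'E'
from h import *
a=shot('top','top14.png');d=dict(np.load('pics/top0.png.npz'))
D=np.abs(a['pixels'].astype(int)-d['pixels']).max(2)
for n,(u,v,k) in dict(blue=(187,218,15),red=(222,170,15),purple=(238,234,15),rack=(330,204,35)).items():print(n,np.median(D[v-k:v+k,u-k:u+k]),np.percentile(D[v-k:v+k,u-k:u+k],95))
E
```

```text
16.8 [0.32828261 0.64400581 0.37515745] [0.4 0.1 0.6] [-0.77  0.71 -1.01  0.87  0.6   1.8  -2.22] 0.034
[-0.0348 -0.0346 -0.0345] [-0.0343 -0.0342 -0.0335]
tip [0.3284 0.6441 0.4099] need/0.3 [ 0.005 -0.014 -0.033] mm [ 1.6 -4.1 -9.9]
blue 5.0 11.0
red 4.0 10.0
purple 4.0 10.0
rack 3.0 8.0
```

View pics/top14.png

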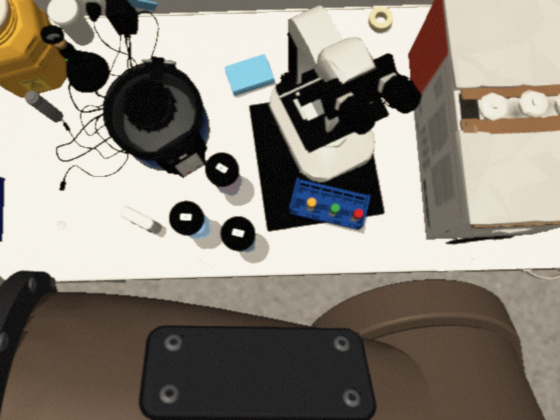

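In the final top view every jar, tube and the rack is where it was at the start, and the arm is off the bench front and clear of everything.

```bash
python3 -c "
from cell import arm
print(arm.sign_off())"
```

```text
the job is handed in; nothing more can be done
None
```

I pointed at the green-stoppered tube, then at the lid of the light blue stain jar, then drew the hand clear and handed the job in at about 17 s.

- **Green tube:** the shut fingertips stayed still for about 2.6 s, about 3.2 cm above the stopper. The hand was tilted about 14° to keep clear of the microscope eyepieces.
- **Blue jar:** the fingertips stayed still for about 2.5 s, 3.0 cm above the lid, with the hand vertical.
- **Drawing clear:** the fingertips ended about 25 cm to the side of the blue jar's lid, the nearest object, and about 28 cm above it.
- **Nothing moved or touched:** the last top picture matches the first at the three jars and the rack. The force readings stayed within about 3 N.

**One disagreement:** the reported tool position lies about 35 mm beyond the fingertips that the wrist and scene cameras show. The hand body is offset by the same amount. I went by the cameras, so the heights above are for the fingertips they show. By the reported position, the hand would have been touching both the stopper and the lid, but the forces there stayed near zero and the green-tube approach picture showed a clear gap.

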